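# Hold the sprung case lid open at the index arm

## Task

Somebody hung a steel ring over the lid knob of the instrument case. Lift it off and lay it flat in the wooden tray without dropping it, while the lid is still shut; then raise the sprung lid by its knob until it lies in line with the index arm at the side of the case, and finish holding it there, because it snaps shut if you let go. Do not shift the index arm, the tin, the tape measure or the V-block.

Things in the scene. Friction and masses are not known exactly. Their poses are not given: they have to be found in the camera images.
- case: grey instrument case fixed to the bench, 220 (x) x 200 (y) x 70 mm high, open on top under an aluminium lid. Origin: centre of its underside; own z up, own -x is the front, towards the robot; it can be yawed. A round steel arc (radius 125 mm about the hinge) stands at its own +y side, 113 mm from the middle; it carries tick marks and does not move
- lid_hinge (a point): point on the lid's hinge axis, mid-width: in the case frame at (+110, 0, 70) mm. The axis runs along the case's own y. The frame turns with the lid; lid shut, it is parallel to the case frame
- lid (a joint): angle of the lid in rad: 0 shut (level), grows as the front edge rises, stop at 1.4. The lid is a plate 224 x 200 x 6 mm, its underside on the hinge axis, 0.5 kg. A spring and its weight pull it shut: about 8 N at the knob to start it, about 11 N at 0.8 rad; it starts at 0
- knob (a point): centre of the black T-shaped knob on the lid, used to lift it: a short crossbar, 24 mm diameter and 28 mm long, parallel to the hinge axis (its flat ends face the case's own +y and -y, and it can be pinched across them); in the lid's frame 185 mm in front of (-x) the hinge and 46 mm above the hinge axis, so 40 mm above the lid's top face; it stands on a steel stem 12 mm thick. The front edge of the lid is 39 mm farther forward. The frame turns with the lid
- lid_edge (a point): point on the lid's own +y side edge at mid-thickness, 125 mm from the hinge axis; its x axis lies along the lid, parallel to the side edge
- index (a joint): angle of the index arm in rad, same zero and sense as the lid's: the lid is in line with it when both angles are equal. Between 0.45 and 0.85 at the start; it stays where it is by stiff friction and is not to be moved. It is a steel bar 125 mm long and 6 mm square on the hinge axis, 107 mm to the case's own +y side, just outside the lid's side edge
- index_tip (a point): free end of the index arm, 125 mm from the hinge axis; its x axis lies along the arm
- ring: plain steel ring, 62 mm outside and 46 mm inside diameter, 24 mm high, about 0.25 kg. It lies flat on the lid round the stem of the knob, and must rise about 60 mm to clear the knob. Origin: centre of its underside, z along its axis (up)
- tray: shallow open tray of light wood, fixed to the bench, 200 (x) x 180 (y) x 25 mm high, walls and floor about 6 mm, left or right of the case. Origin: centre of its underside, z up
- tin: bystander: closed steel tin, 76 mm diameter, 90 mm high, on the other side of the case from the tray. Origin: centre of its underside
- tape: bystander: grey round tape measure, 64 mm diameter, 30 mm high, beside the case towards its far end. Origin: centre of its underside
- vblock: bystander: small steel V-block, 60 x 50 x 45 mm high with a V groove on top, beside the case towards its far end, opposite the tape measure. Origin: centre of its underside
Mind the look-alikes: they are no part of the job. What is shaped like the ring but orange or red is not meant.

How it is judged:
By the outcome, as a careful person would: the job done as asked, in the order asked, and still so for the second after the job is handed in, while the arm keeps its last pose, push and grip.
It also fails if it takes over 58 s, if anything falls off the work surface, if the arm or the gripper's body presses on something with over 40 N, if the wrist force passes 120 N, or if a joint passes its speed limit or range.

## Robot

A 7-joint arm with a two-finger parallel gripper is mounted at the origin on the work surface. World frame = base frame: x ahead of the robot, y to its left, z up, the work surface at z = 0. Lengths are in m, angles in rad, forces in N, time in s.
With the tool pointing down it reaches from about 0.425 to 1.025 m from the base axis. Payload 9.4 kg.
Tool frame: the origin (TCP) lies at the very end of the fingers, on their centre line; the grasp point (between the pads) lies pinch_z behind it (pinch_z is the distance from the TCP to the grasp point, in m); z points along the fingers, y is the line along which they close (so a half turn about z gives the same grasp; the last joint's range is limited). The gripper opens to 93 mm and grips with 3 to 60 N. Pads are 15 mm wide; open, the fingers measure 128 mm over their backs; the gripper's body (75 mm by 188 mm) begins 65 mm behind the grasp point.
Start: joints at [1.095, 0.599, -0.003, 1.599, 0.002, 0.943, -0.08], TCP at [0.282, -0.668, 0.219] pointing down, gripper open.
Joint ranges: [-2.57, 2.57], [-0.35, 1.97], [-1.29, 1.29], [0.11, 2.56], [-1.05, 4.19], [0.11, 1.86], [-2.63, 2.63]. Speed limits (rad/s): [2.22, 2.22, 3.01, 3.01, 3.14, 3.14, 3.14].

## Interface

Orientations are given as a rotation vector (axis times angle).
In Python, from station import observe, capture, camera_params, hand_in, pinch_z gives the robot as it stands.
- The arm moves only by the tool play_rows, never from a script. Its argument "deltas" is a list of rows, each an object of numbers: "x", "y", "z": the shift along the tool's x, y, z in units of 80 mm (1.0 is 80 mm); "yaw": the turn about the tool's z in units of pi rad (1.0 is pi rad); "gripper": the gripper command: -1 is shut, 1 is fully open, values between are in proportion. In form: [{"x": .., "y": .., "z": .., "yaw": .., "gripper": ..}, ...]. A call has 1 to 8 rows; each row shifts and turns the commanded pose from where the row before left it, along the tool's axes as they then stand; what a row does not reach is not made up. A row lasts 1/8 s, in which the tool goes at most 62.5 mm and 10.7 degrees, less where a joint would pass 70% of its speed; a pose out of reach is approached as far as the arm can. A call with a number of a shift or a turn outside -1 to 1 is refused whole. A call with a gripper value outside its range is refused whole. The fingers move at their own pace and stop on an object; the grip force is fixed at half the most. Time passes only in rows, so rows that do not move let the fingers close. It gives the time, the measured TCP pose, the force, the opening and the grip force at its end, in the units of the state.
- observe(): the state, without advancing time (a new reading comes with each control period).
- capture(name): name is "scene" or "top"; returns (picture, depth): 480x640x3 uint8, blue, green, red; 480x640 float32, m along the optical axis (not along the pixel's ray), 0 where there is no reading.
- camera_params(name): a dict with "vertical_fov" (degrees; the focal length in pixels is half the picture's height over the tangent of half this angle, whatever the lens; pixels are square), "cx", "cy" (the principal point, pixels), "rvec" (rotation vector, rad) and "tvec" (3), from world to camera coordinates, as OpenCV has them. Camera axes: x right, y down, z forward; pixel columns grow to the right and rows downward; lengths in m; the calibration is good to about 2 mm. A picture is of the moment at which its call begins. camera_params takes no time and is no camera call.
- hand_in(): hands the job in; it is judged then, once.
The state is a dict: "time_s": time; "qpos": joint angles; "qvel": joint speeds; "joint_efforts": joint torques, N m; "eef_pos": TCP position; "eef_rot": TCP orientation; "force": force on the tool from outside, world axes, zero at the start; "ft_torque": the same for the moment, N m; "finger_gap": finger opening in m; "grip_force": force on a finger pad.
Only numpy, scipy, OpenCV 4.12 (cv2) and the standard library are available. Lean on these libraries where they do the work, as an engineer would, in place of code of your own. Each camera call takes 0.05 s, during which the arm holds its last target. There are 200 camera calls.

## Working session

There is one attempt and no reset: what is moved stays moved. The work goes in short steps, Python scripts to look and compute and a tool call to move; the robot and the scene stay as the last step left them, time stands still between calls to the robot, and variables do not carry over. Pictures are saved under pics/ and viewed, at most 10 in all, crops included, and the job is handed in when it is done.

Besides the shell and the picture viewer there is one more tool, called after "Call:" as a command line: name --argument value ..., lists and objects as JSON in quotes. play_rows: Moves the arm, as the interface text tells. Its arguments: {"type":"object","properties":{"deltas":{"type":"array"}},"required":["deltas"]}

```bash
mkdir -p pics
cat > h.py <<'E'
import numpy as np,cv2
from station import observe,capture,camera_params,hand_in,pinch_z
from scipy.spatial.transform import Rotation as R
def cam(n):
    p=camera_params(n);f=240/np.tan(np.radians(p['vertical_fov'])/2)
    return f,p['cx'],p['cy'],R.from_rotvec(np.ravel(p['rvec'])).as_matrix(),np.ravel(p['tvec'])
def pts(n,d):
    f,cx,cy,Rm,t=cam(n);v,u=np.mgrid[:480,:640]
    c=np.stack([(u-cx)/f*d,(v-cy)/f*d,d],-1)
    return (c-t)@Rm
def plane(n,u,v,z):
    f,cx,cy,Rm,t=cam(n);o=-Rm.T@t;r=Rm.T@np.array([(u-cx)/f,(v-cy)/f,1.])
    return o+r*(z-o[2])/r[2]
def proj(n,P):
    f,cx,cy,Rm,t=cam(n);c=Rm@np.asarray(P)+t
    return c[:2]/c[2]*f+[cx,cy]
E
python3 - <<'E'
from h import *
for n in("scene","top"):
    im,d=capture(n);cv2.imwrite(f'pics/{n}0.png',im);np.save(f'{n}0.npy',d)
    f,cx,cy,Rm,t=cam(n);print(n,f,cx,cy,-Rm.T@t,Rm[2],(d>0).mean())
print(pinch_z,observe())
E
```

```text
scene 599.2683423910245 315.1394415627375 246.00471865529263 [1.38328641 0.6075967  1.06074785] [-0.57525853 -0.43481347 -0.69283105] 0.996240234375
top 556.0289013305885 318.17383157928606 243.00450200422918 [0.47501169 0.01326142 1.12261532] [ 0.12711798 -0.00738835 -0.99186009] 0.9959407552083334
0.0188 {'time_s': 0.1, 'qpos': array([ 1.09529222,  0.60003767, -0.00250248,  1.60002824,  0.00179823,
        0.94291682, -0.07978223]), 'qvel': array([ 0.00057394, -0.00201301,  0.00067968, -0.00233266,  0.00052129,
       -0.00152193,  0.00054421]), 'joint_efforts': array([ 4.72120999e-03, -7.66557670e+01,  1.50184192e+00, -2.52935386e+01,
       -5.23621822e-02,  1.36513569e-02,  6.17114551e-05]), 'eef_pos': array([ 0.28132653, -0.66772541,  0.21786003]), 'eef_rot': array([-3.07803295e+00, -6.22098622e-01,  6.62011221e-04]), 'force': array([0.62225763, 0.39168833, 0.00963706]), 'ft_torque': array([0.00796888, 0.03451131, 0.00552453]), 'grip_force': 0.0, 'finger_gap': 0.09316349197523305}
```

View pics/scene0.png

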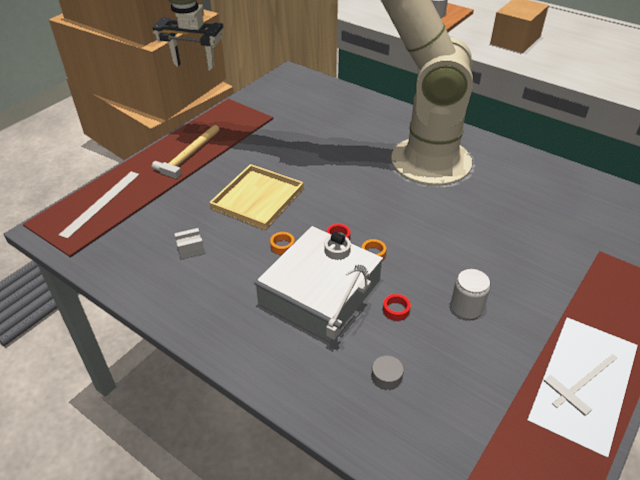

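View pics/top0.png

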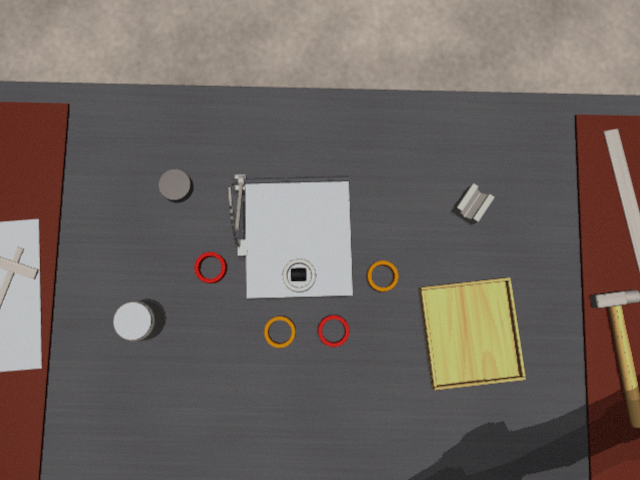

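The top view shows the tray at (473,333), the case lid centred at (299,239), the steel ring and knob at (299,275), and the index arm at the left side, near (240,215). Candidates in the top view are the steel ring round the knob (299,275), orange rings at (383,276) and (280,332), and red rings at (210,267) and (334,331). I choose the steel one on the lid.

Run:
```python
from h import *
im=cv2.imread('pics/top0.png');d=np.load('top0.npy');P=pts('top',d)
s=cv2.imread('pics/scene0.png');ds=np.load('scene0.npy');S=pts('scene',ds)
a=cv2.resize(im[165:310,220:365],(400,400));b=cv2.resize(s[215:345,250:390],(400,371));b=cv2.copyMakeBorder(b,0,29,0,0,0)
cv2.imwrite('pics/c0.png',np.hstack([a,b]))
# lid top via depth z
Z=P[...,2];m=((Z>.066)&(Z<.086)).astype(np.uint8);m[:, :238]=0
def big(m):
    n,l,st,c=cv2.connectedComponentsWithStats(m.astype(np.uint8));return l==1+np.argmax(st[1:,4])
m=cv2.morphologyEx(m,cv2.MORPH_OPEN,np.ones((5,5)));m=big(m)
cnt=max(cv2.findContours(m.astype(np.uint8),0,2)[0],key=cv2.contourArea)
box=cv2.boxPoints(cv2.minAreaRect(cnt))
print('lid z',np.median(Z[m]));print(np.array([plane('top',*q,.076) for q in box]))
# knob, ring by height
for nm,PP,lo,hi in(('knobT',P,.118,.15),('knobS',S,.118,.15),('ringT',P,.092,.108),('ringS',S,.092,.108)):
    q=PP[(PP[...,2]>lo)&(PP[...,2]<hi)&(abs(PP[...,0]-.42)<.12)&(abs(PP[...,1]-.05)<.05)]
    print(nm,len(q),q.min(0) if len(q) else 0,q.max(0) if len(q) else 0,q.mean(0) if len(q) else 0)
hsv=cv2.cvtColor(im,cv2.COLOR_BGR2HSV)
t=cv2.inRange(hsv,(18,70,100),(35,255,255));t[:, :400]=0;t[:,560:]=0;t=big(t)
cnt=max(cv2.findContours(t.astype(np.uint8),0,2)[0],key=cv2.contourArea)
box=cv2.boxPoints(cv2.minAreaRect(cnt));print('tray',np.array([plane('top',*q,.02) for q in box]),plane('top',*box.mean(0),.02))
for u,v in((334,331),(280,332),(210,267),(383,276),(299,275),(133,321)): print(u,v,plane('top',u,v,.024 if u!=299 else .1).round(3))
```

```text
lid z 0.07576346786979826
[[ 0.73782212  0.166213    0.076     ]
 [ 0.74844308 -0.05184965  0.076     ]
 [ 0.51108805 -0.06081346  0.076     ]
 [ 0.50140072  0.15117322  0.076     ]]
knobT 51 [0.53339804 0.02651804 0.11825416] [0.53925361 0.05353612 0.12906028] [0.53697728 0.040255   0.12291346]
knobS 5 [0.53564596 0.02982356 0.11815691] [0.53997398 0.05496301 0.12503205] [0.53822808 0.04836177 0.12150376]
ringT 171 [0.51507638 0.01023464 0.09200579] [0.53995927 0.06910205 0.10399338] [0.52632511 0.03940145 0.09904097]
ringS 38 [0.51808107 0.04475302 0.09244453] [0.53929386 0.0706658  0.10758158] [0.52917023 0.05743402 0.09855431]
tray [[ 0.53275367 -0.19828012  0.02      ]
 [ 0.56039774 -0.38165643  0.02      ]
 [ 0.35659498 -0.4034571   0.02      ]
 [ 0.33046614 -0.22423213  0.02      ]] [ 0.44383245 -0.30184923  0.02      ]
334 331 [ 0.443 -0.029  0.024]
280 332 [0.439 0.076 0.024]
210 267 [0.564 0.218 0.024]
383 276 [ 0.553 -0.124  0.024]
299 275 [0.546 0.04  0.1  ]
133 321 [0.455 0.363 0.024]
```

View pics/c0.png

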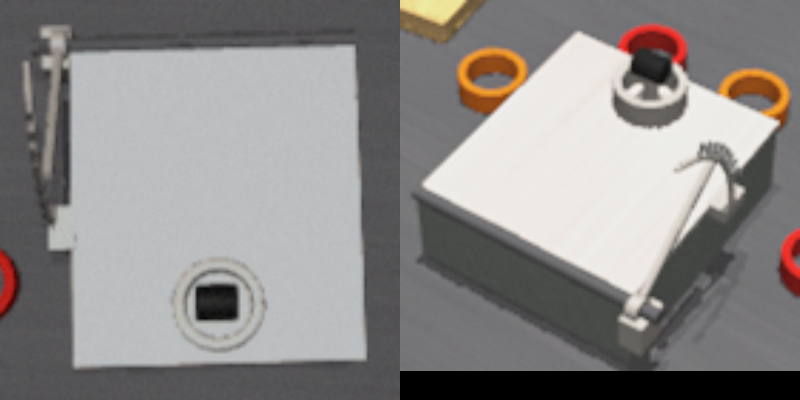

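The crop confirms the ring is plain steel and lies on the lid around the black T-knob. The index arm stands at the +y side, running from about (331,320) to (359,271) in the scene view.

```bash
cat >> h.py <<'E'
def line(pts): 
    vx,vy,x,y=cv2.fitLine(np.float32(pts),cv2.DIST_HUBER,0,.01,.01).ravel();return np.array([x,y]),np.array([vx,vy])
E
python3 - <<'E'
from h import *
im=cv2.imread('pics/top0.png');d=np.load('top0.npy');P=pts('top',d)
s=cv2.imread('pics/scene0.png');ds=np.load('scene0.npy');S=pts('scene',ds)
# lid edges in top by brightness
g=cv2.cvtColor(im,cv2.COLOR_BGR2GRAY)
L=[(246,r) for r in()]
def cross(seq,lo): # first index brighter than 140
    k=np.argmax(seq>140);return lo+k-(seq[k]-140)/(float(seq[k])-float(seq[k-1])+1e-6)
g=g.astype(float)
front=[plane('top',u,320-cross(g[320:280:-1,u],0),.076)[:2] for u in range(255,346,5)]
back=[plane('top',u,170+cross(g[170:200,u],0),.076)[:2] for u in range(255,346,5)]
right=[plane('top',370-cross(g[v,370:330:-1],0),v,.076)[:2] for v in range(190,290,5)]
for n,l in(('front',front),('back',back),('right',right)):
    p,v=line(l);print(n,p.round(4),v.round(4))
def fitc(PP,lo,hi,name):
    q=PP[(PP[...,2]>lo)&(PP[...,2]<hi)&(abs(PP[...,0]-.546)<.06)&(abs(PP[...,1]-.04)<.05)]
    print(name,len(q),q.min(0).round(3),q.max(0).round(3),q.mean(0).round(4),np.median(q,0).round(4))
fitc(P,.115,.15,'knobT');fitc(S,.11,.15,'knobS');fitc(P,.09,.106,'ringT');fitc(S,.09,.106,'ringS')
dk=((im.max(2)<60)&(abs(np.arange(640)-299)<20)[None]&(abs(np.arange(480)-275)<14)[:,None])
v,u=np.nonzero(dk);print('dark',u.min(),u.max(),v.min(),v.max(),plane('top',u.mean(),v.mean(),.122))
o=observe();print(R.from_rotvec(o['eef_rot']).as_matrix().round(3))
# index pts in scene depth
for (u,v) in((333,315),(338,307),(343,298),(348,289),(352,281),(356,274)):
    print(u,v,S[v,u].round(4),S[v,u-1].round(4))
E
```

```text
front [0.5091 0.0152] [ 0.0455 -0.999 ]
back [0.7258 0.0541] [ 0.0448 -0.999 ]
right [ 0.6166 -0.0553] [0.999  0.0453]
knobT 201 [0.533 0.027 0.115] [0.558 0.054 0.131] [0.5447 0.04   0.1248] [0.5443 0.0394 0.125 ]
knobS 128 [0.535 0.026 0.111] [0.561 0.057 0.131] [0.5511 0.0436 0.1217] [0.5528 0.0442 0.1226]
ringT 406 [0.515 0.01  0.091] [0.576 0.07  0.104] [0.5462 0.0399 0.0989] [0.5467 0.0405 0.0989]
ringS 229 [0.518 0.011 0.09 ] [0.579 0.074 0.104] [0.5563 0.0473 0.097 ] [0.5578 0.0495 0.0975]
dark 291 305 268 280 [0.54586226 0.04099692 0.122     ]
[[ 0.922  0.388 -0.001]
 [ 0.388 -0.922  0.001]
 [-0.    -0.001 -1.   ]]
333 315 [0.7123 0.1462 0.0761] [0.7128 0.144  0.075 ]
338 307 [0.6871 0.1414 0.0749] [0.6892 0.1402 0.076 ]
343 298 [0.6623 0.1371 0.0784] [0.661  0.1337 0.0749]
348 289 [0.6647 0.1504 0.1184] [0.6307 0.1261 0.0721]
352 281 [0.6057 0.1225 0.0741] [0.6094 0.1221 0.077 ]
356 274 [0.635  0.1497 0.1387] [0.5845 0.1162 0.0749]
```

Call:
play_rows --deltas '[{"yaw": 0.056,"gripper": 1},{"yaw": 0.056,"gripper": 1},{"x": 0.265,"y": -0.62,"gripper": 1},{"x": 0.265,"y": -0.62,"gripper": 1},{"x": 0.265,"y": -0.62,"gripper": 1},{"x": 0.265,"y": -0.62,"gripper": 1},{"x": 0.265,"y": -0.62,"gripper": 1},{"x": 0.265,"y": -0.62,"gripper": 1}]'

```text
$.deltas[0]: bad value
```

```bash
cat >> h.py <<'E'
def to(x,y,z):
    o=observe();M=R.from_rotvec(o['eef_rot']).as_matrix();dl=M.T@(np.array([x,y,z])-o['eef_pos'])/.08
    print('t',o['time_s'],'pos',o['eef_pos'].round(4),'units',dl.round(3),'yaw units to go',round((np.arctan2(M[1,0],M[0,0])-.0453)/np.pi,4),'F',o['force'].round(1),'gap',round(o['finger_gap'],4),'grip',round(o['grip_force'],1))
E
python3 - <<'E'
from h import *
to(.546,.040,.218)
ds=np.load('scene0.npy');dt=np.load('top0.npy');ex=np.array([.99897,.0453,0]);ey=np.array([-.0453,.99897,0])
s=cv2.imread('pics/scene0.png')
for n,D in(('scene',ds),('top',dt)):
    P=pts(n,D);a,b,z=P@ex-.7323,P@ey-.0163,P[...,2]-.07
    r=np.hypot(a,z);m=(abs(b-.107)<.007)&(z>.02)&(r<.12)&(r>.04)&(a<0)
    th=np.arctan2(z[m],-a[m]);print(n,m.sum(),np.median(th).round(4),th.std().round(3))
    p,v=line(np.c_[-a[m],z[m]]);print('line',p,v,np.arctan2(v[1],v[0]))
    print(np.c_[r[m],b[m],th][np.argsort(r[m])][::max(1,m.sum()//12)].round(3))
E
```

```text
t 0.1 pos [ 0.2813 -0.6677  0.2179] units [ 6.484 -6.867  0.007] yaw units to go 0.1125 F [0.6 0.4 0. ] gap 0.0932 grip 0.0
scene 138 0.6538 0.046
line [0.06335557 0.04845168] [0.8316391  0.55531645] 0.58874345
[[0.041 0.109 0.727]
 [0.047 0.107 0.792]
 [0.053 0.111 0.732]
 [0.059 0.103 0.63 ]
 [0.066 0.108 0.683]
 [0.073 0.108 0.702]
 [0.078 0.108 0.636]
 [0.084 0.105 0.629]
 [0.09  0.105 0.666]
 [0.097 0.11  0.688]
 [0.104 0.109 0.676]
 [0.11  0.111 0.635]
 [0.117 0.105 0.634]]
top 121 0.659 0.037
line [0.06924416 0.05321743] [0.8350599 0.5501591] 0.58255476
[[0.041 0.106 0.76 ]
 [0.048 0.104 0.754]
 [0.055 0.105 0.686]
 [0.061 0.106 0.718]
 [0.069 0.106 0.669]
 [0.077 0.106 0.663]
 [0.082 0.103 0.659]
 [0.088 0.107 0.636]
 [0.093 0.108 0.66 ]
 [0.103 0.107 0.681]
 [0.107 0.109 0.641]
 [0.114 0.107 0.641]
 [0.118 0.105 0.629]]
```

Call:
play_rows --deltas '[{"x": 0,"y": 0,"z": 0,"yaw": 0.056,"gripper": 1},{"x": 0,"y": 0,"z": 0,"yaw": 0.056,"gripper": 1},{"x": 0.265,"y": -0.62,"z": 0,"yaw": 0,"gripper": 1},{"x": 0.265,"y": -0.62,"z": 0,"yaw": 0,"gripper": 1},{"x": 0.265,"y": -0.62,"z": 0,"yaw": 0,"gripper": 1},{"x": 0.265,"y": -0.62,"z": 0,"yaw": 0,"gripper": 1},{"x": 0.265,"y": -0.62,"z": 0,"yaw": 0,"gripper": 1},{"x": 0.265,"y": -0.62,"z": 0,"yaw": 0,"gripper": 1}]'

```text
time_s: 1.1
eef_pos: [0.395, -0.3631, 0.2185]
eef_rot: [-3.141, -0.074, 0.0]
force: [0.9, -0.3, 0.0]
finger_gap: 0.0931
grip_force: 0.0
```

Call:
play_rows --deltas '[{"x": 0.265,"y": -0.62,"z": 0,"yaw": 0,"gripper": 1},{"x": 0.265,"y": -0.62,"z": 0,"yaw": 0,"gripper": 1},{"x": 0.265,"y": -0.62,"z": 0,"yaw": 0,"gripper": 1},{"x": 0.265,"y": -0.62,"z": 0,"yaw": 0,"gripper": 1},{"x": 0.265,"y": -0.62,"z": 0,"yaw": 0,"gripper": 1},{"x": 0.265,"y": -0.62,"z": 0,"yaw": 0,"gripper": 1},{"x": 0,"y": 0,"z": 0,"yaw": 0,"gripper": 1},{"x": 0,"y": 0,"z": 0,"yaw": 0,"gripper": 1}]'

```text
time_s: 2.1
eef_pos: [0.5072, -0.062, 0.2183]
eef_rot: [3.14, 0.074, -0.001]
force: [0.1, -0.6, 0.1]
finger_gap: 0.0929
grip_force: 0.0
```

```bash
python3 -c "
from h import *
to(.546,.040,.0795)"
```

```text
t 2.1 pos [ 0.5072 -0.062   0.2183] units [ 0.546 -1.252  1.735] yaw units to go 0.0006 F [ 0.1 -0.6  0.1] gap 0.0929 grip 0.0
```

Call:
play_rows --deltas '[{"x": 0.182,"y": -0.417,"z": 0,"yaw": 0,"gripper": 1},{"x": 0.182,"y": -0.417,"z": 0,"yaw": 0,"gripper": 1},{"x": 0.182,"y": -0.417,"z": 0,"yaw": 0,"gripper": 1},{"x": 0,"y": 0,"z": 0.5,"yaw": 0,"gripper": 1},{"x": 0,"y": 0,"z": 0.5,"yaw": 0,"gripper": 1},{"x": 0,"y": 0,"z": 0,"yaw": 0,"gripper": 1},{"x": 0,"y": 0,"z": 0,"yaw": 0,"gripper": 1}]'

```text
time_s: 2.98
eef_pos: [0.5471, 0.0392, 0.1396]
eef_rot: [3.14, 0.071, 0.001]
force: [-0.1, 0.0, 1.0]
finger_gap: 0.0928
grip_force: 0.0
```

Run:
```python
from h import *
im,d=capture('scene');cv2.imwrite('pics/c1.png',cv2.resize(im[170:330,240:440],(800,640))[:600])
to(.546,.040,.0795)
```

```text
t 3.025 pos [0.5474 0.0395 0.14  ] units [-0.019 -0.007  0.757] yaw units to go 0.0 F [-0.2 -0.5  0.8] gap 0.0928 grip 0.0
```

View pics/c1.png

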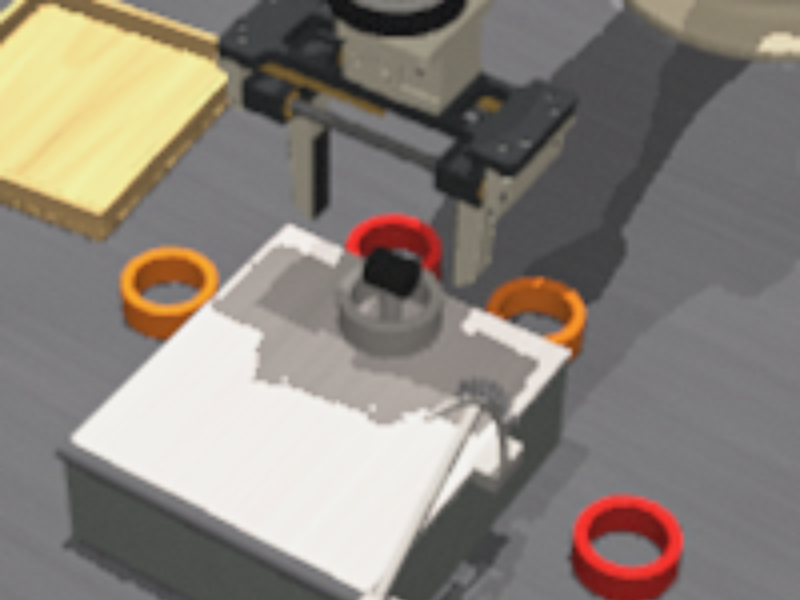

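The crop shows the open fingers, with tips at (315,215) and (470,280), straddling the knob (392,270) and the steel ring (390,312). They look symmetric, so I descend and grip.

Call:
play_rows --deltas '[{"x": -0.015,"y": 0,"z": 0.3,"yaw": 0,"gripper": 1},{"x": 0,"y": 0,"z": 0.25,"yaw": 0,"gripper": 1},{"x": 0,"y": 0,"z": 0.12,"yaw": 0,"gripper": 1},{"x": 0,"y": 0,"z": 0.06,"yaw": 0,"gripper": 1},{"x": 0,"y": 0,"z": 0,"yaw": 0,"gripper": 1},{"x": 0,"y": 0,"z": 0,"yaw": 0,"gripper": -0.2},{"x": 0,"y": 0,"z": 0,"yaw": 0,"gripper": -1},{"x": 0,"y": 0,"z": 0,"yaw": 0,"gripper": -1}]'

```text
time_s: 4.03
eef_pos: [0.5455, 0.0403, 0.0804]
eef_rot: [-3.141, -0.074, -0.0]
force: [-0.1, -0.6, -0.7]
finger_gap: 0.0677
grip_force: 0.0
```

Call:
play_rows --deltas '[{"x": 0,"y": 0,"z": 0,"yaw": 0,"gripper": -1},{"x": 0,"y": 0,"z": 0,"yaw": 0,"gripper": -1}]'

```text
time_s: 4.28
eef_pos: [0.5455, 0.0403, 0.0803]
eef_rot: [3.141, 0.074, 0.0]
force: [0.8, -0.7, 1.7]
finger_gap: 0.0621
grip_force: 30.0
```

```bash
python3 -c "
from h import *
to(.546,.040,.0795)"
```

```text
t 4.275 pos [0.5455 0.0403 0.0803] units [0.006 0.004 0.01 ] yaw units to go 0.0006 F [ 0.8 -0.7  1.7] gap 0.0621 grip 30.0
```

Gripped at 62 mm. I lift slowly, watching the force.

Call:
play_rows --deltas '[{"x": 0,"y": 0,"z": -0.05,"yaw": 0,"gripper": -1},{"x": 0,"y": 0,"z": -0.1,"yaw": 0,"gripper": -1},{"x": 0,"y": 0,"z": -0.1,"yaw": 0,"gripper": -1},{"x": 0,"y": 0,"z": -0.1,"yaw": 0,"gripper": -1},{"x": 0,"y": 0,"z": 0,"yaw": 0,"gripper": -1}]'

```text
time_s: 4.9
eef_pos: [0.5459, 0.0404, 0.109]
eef_rot: [-3.141, -0.074, -0.002]
force: [0.2, -0.6, -2.3]
finger_gap: 0.0616
grip_force: 30.0
```

Call:
play_rows --deltas '[{"x": 0,"y": 0,"z": -0.2,"yaw": 0,"gripper": -1},{"x": 0,"y": 0,"z": -0.3,"yaw": 0,"gripper": -1},{"x": 0,"y": 0,"z": -0.3,"yaw": 0,"gripper": -1},{"x": 0,"y": 0,"z": -0.2,"yaw": 0,"gripper": -1},{"x": 0,"y": 0,"z": 0,"yaw": 0,"gripper": -1}]'

```text
time_s: 5.52
eef_pos: [0.546, 0.0404, 0.1894]
eef_rot: [-3.14, -0.074, -0.004]
force: [0.5, -0.1, -1.9]
finger_gap: 0.0618
grip_force: 30.0
```

Run:
```python
from h import *
im,d=capture('scene');cv2.imwrite('pics/c2.png',cv2.resize(im[130:330,240:440],(600,600)))
to(.444,-.302,.190)
```

```text
t 5.575 pos [0.5455 0.0404 0.1885] units [-1.468  4.215 -0.02 ] yaw units to go 0.0005 F [-0.7  0.  -2.2] gap 0.0619 grip 30.0
```

View pics/c2.png

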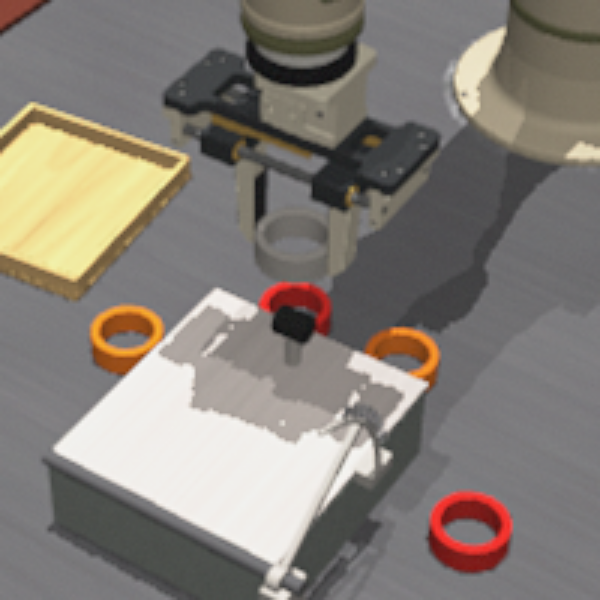

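The ring is held level at (297,245), clear of the knob (292,325).

Call:
play_rows --deltas '[{"x": -0.125,"y": 0.35,"z": 0,"yaw": 0,"gripper": -1},{"x": -0.24,"y": 0.69,"z": 0,"yaw": 0,"gripper": -1},{"x": -0.24,"y": 0.69,"z": 0,"yaw": 0,"gripper": -1},{"x": -0.24,"y": 0.69,"z": 0,"yaw": 0,"gripper": -1},{"x": -0.24,"y": 0.69,"z": 0,"yaw": 0,"gripper": -1},{"x": -0.24,"y": 0.69,"z": 0,"yaw": 0,"gripper": -1},{"x": -0.14,"y": 0.42,"z": 0,"yaw": 0,"gripper": -1},{"x": 0,"y": 0,"z": 0,"yaw": 0,"gripper": -1}]'

```text
time_s: 6.58
eef_pos: [0.4423, -0.3052, 0.1871]
eef_rot: [3.141, 0.066, -0.003]
force: [0.5, 0.5, -2.2]
finger_gap: 0.0619
grip_force: 30.0
```

Run:
```python
from h import *
to(.444,-.302,.0103)
P=pts('top',np.load('top0.npy'));print('tray floor z',np.median(P[315:350,455:490,2]),'table z',np.median(P[400:440,250:300,2]))
```

```text
t 6.575 pos [ 0.4423 -0.3052  0.1871] units [ 0.027 -0.039  2.21 ] yaw units to go -0.0011 F [ 0.5  0.5 -2.2] gap 0.0619 grip 30.0
tray floor z 0.005417506401564088 table z -0.0003984485061389352
```

Call:
play_rows --deltas '[{"x": 0,"y": 0,"z": 0.3,"yaw": 0,"gripper": -1},{"x": 0,"y": 0,"z": 0.5,"yaw": 0,"gripper": -1},{"x": 0,"y": 0,"z": 0.5,"yaw": 0,"gripper": -1},{"x": 0,"y": 0,"z": 0.45,"yaw": 0,"gripper": -1},{"x": 0,"y": 0,"z": 0.25,"yaw": 0,"gripper": -1},{"x": 0,"y": 0,"z": 0.1,"yaw": 0,"gripper": -1},{"x": 0,"y": 0,"z": 0,"yaw": 0,"gripper": -1},{"x": 0,"y": 0,"z": 0,"yaw": 0,"gripper": -1}]'

```text
time_s: 7.58
eef_pos: [0.4447, -0.3024, 0.0209]
eef_rot: [3.14, 0.074, 0.001]
force: [-1.2, 0.4, -2.9]
finger_gap: 0.062
grip_force: 30.0
```

Call:
play_rows --deltas '[{"x": 0,"y": 0,"z": 0.03,"yaw": 0,"gripper": -1},{"x": 0,"y": 0,"z": 0.03,"yaw": 0,"gripper": -1},{"x": 0,"y": 0,"z": 0.03,"yaw": 0,"gripper": -1},{"x": 0,"y": 0,"z": 0,"yaw": 0,"gripper": -1}]'

```text
time_s: 8.07
eef_pos: [0.4441, -0.3024, 0.0128]
eef_rot: [-3.141, -0.074, 0.001]
force: [0.3, 0.0, -2.2]
finger_gap: 0.0617
grip_force: 30.0
```

Call:
play_rows --deltas '[{"x": 0,"y": 0,"z": 0.015,"yaw": 0,"gripper": -1},{"x": 0,"y": 0,"z": 0.01,"yaw": 0,"gripper": -1},{"x": 0,"y": 0,"z": 0.01,"yaw": 0,"gripper": -1},{"x": 0,"y": 0,"z": 0,"yaw": 0,"gripper": -1}]'

```text
time_s: 8.57
eef_pos: [0.4443, -0.3024, 0.0107]
eef_rot: [3.141, 0.074, 0.0]
force: [-0.8, 1.0, 6.3]
finger_gap: 0.0617
grip_force: 30.0
```

Call:
play_rows --deltas '[{"x": 0,"y": 0,"z": 0,"yaw": 0,"gripper": 0.6},{"x": 0,"y": 0,"z": 0,"yaw": 0,"gripper": 0.6},{"x": 0,"y": 0,"z": 0,"yaw": 0,"gripper": 0.6},{"x": 0,"y": 0,"z": -0.2,"yaw": 0,"gripper": 0.6},{"x": 0,"y": 0,"z": -0.6,"yaw": 0,"gripper": 0.6},{"x": 0,"y": 0,"z": -0.7,"yaw": 0,"gripper": 0.6},{"x": 0,"y": 0,"z": -0.7,"yaw": 0,"gripper": 0.6},{"x": 0,"y": 0,"z": -0.2,"yaw": 0,"gripper": 0.6}]'

```text
time_s: 9.57
eef_pos: [0.4452, -0.3031, 0.2066]
eef_rot: [3.138, 0.073, 0.008]
force: [1.4, -0.1, -0.2]
finger_gap: 0.0741
grip_force: 0.0
```

Run:
```python
from h import *
to(.546,.0405,.185)
im,d=capture('scene');S=pts('scene',d);cv2.imwrite('pics/c3.png',cv2.resize(im[140:240,190:320],(650,500)))
```

```text
t 9.575 pos [ 0.4452 -0.3031  0.2066] units [ 1.457 -4.233  0.265] yaw units to go 0.0004 F [ 1.4 -0.1 -0.2] gap 0.0741 grip 0.0
```

View pics/c3.png

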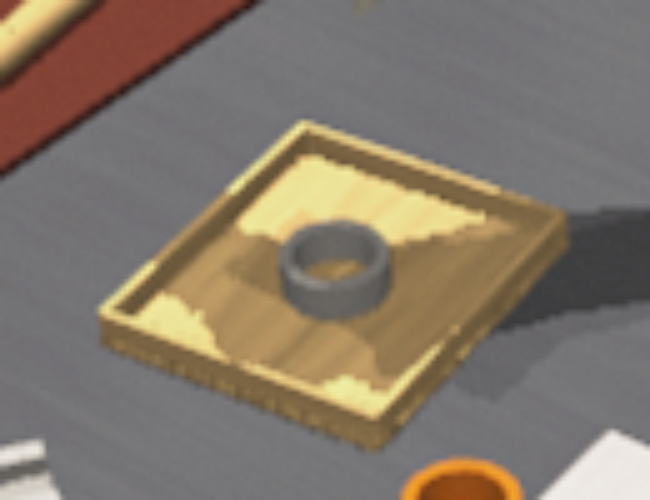

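The ring lies flat in the tray at (335,270). Next I go to the knob.

Call:
play_rows --deltas '[{"x": 0.12,"y": -0.35,"z": 0,"yaw": 0,"gripper": 0.4},{"x": 0.24,"y": -0.7,"z": 0,"yaw": 0,"gripper": 0.4},{"x": 0.24,"y": -0.7,"z": 0,"yaw": 0,"gripper": 0.4},{"x": 0.24,"y": -0.7,"z": 0,"yaw": 0,"gripper": 0.4},{"x": 0.24,"y": -0.7,"z": 0,"yaw": 0,"gripper": 0.4},{"x": 0.24,"y": -0.7,"z": 0,"yaw": 0,"gripper": 0.4},{"x": 0.13,"y": -0.38,"z": 0.25,"yaw": 0,"gripper": 0.4},{"x": 0,"y": 0,"z": 0,"yaw": 0,"gripper": 0.4}]'

```text
time_s: 10.62
eef_pos: [0.5431, 0.044, 0.1799]
eef_rot: [-3.14, -0.082, 0.006]
force: [-1.3, -0.1, -0.3]
finger_gap: 0.0649
grip_force: 0.0
```

Run:
```python
from h import *
to(.546,.0405,.097)
```

```text
t 10.625 pos [0.5431 0.044  0.1799] units [0.038 0.046 1.036] yaw units to go 0.0021 F [-1.3 -0.1 -0.3] gap 0.0649 grip 0.0
```

Call:
play_rows --deltas '[{"x": 0,"y": 0,"z": 0.1,"yaw": 0,"gripper": 0.4},{"x": 0,"y": 0,"z": 0.3,"yaw": 0,"gripper": 0.4},{"x": 0,"y": 0,"z": 0.15,"yaw": 0,"gripper": 0.4},{"x": 0,"y": 0,"z": 0,"yaw": 0,"gripper": 0.4}]'

```text
time_s: 11.12
eef_pos: [0.5436, 0.04, 0.1375]
eef_rot: [3.14, 0.071, -0.003]
force: [-0.8, -0.2, 0.3]
finger_gap: 0.0653
grip_force: 0.0
```

Run:
```python
from h import *
to(.546,.0405,.097)
```

```text
t 11.125 pos [0.5436 0.04   0.1375] units [ 0.032 -0.005  0.506] yaw units to go 0.0 F [-0.8 -0.2  0.3] gap 0.0653 grip 0.0
```

Call:
play_rows --deltas '[{"x": 0.025,"y": 0,"z": 0.2,"yaw": 0,"gripper": 0.4},{"x": 0,"y": 0,"z": 0.2,"yaw": 0,"gripper": 0.4},{"x": 0,"y": 0,"z": 0.1,"yaw": 0,"gripper": 0.4},{"x": 0,"y": 0,"z": 0,"yaw": 0,"gripper": 0.4},{"x": 0,"y": 0,"z": 0,"yaw": 0,"gripper": -0.2},{"x": 0,"y": 0,"z": 0,"yaw": 0,"gripper": -1},{"x": 0,"y": 0,"z": 0,"yaw": 0,"gripper": -1},{"x": 0,"y": 0,"z": 0,"yaw": 0,"gripper": -1}]'

```text
time_s: 12.12
eef_pos: [0.5463, 0.0411, 0.0984]
eef_rot: [3.141, 0.074, 0.001]
force: [2.1, -13.1, 0.3]
finger_gap: 0.0292
grip_force: 9.0
```

Call:
play_rows --deltas '[{"x": 0,"y": 0,"z": 0,"yaw": 0,"gripper": -1},{"x": 0,"y": 0,"z": 0,"yaw": 0,"gripper": -1}]'

```text
time_s: 12.38
eef_pos: [0.5463, 0.0401, 0.0983]
eef_rot: [3.14, 0.072, 0.0]
force: [-1.1, -5.0, 1.7]
finger_gap: 0.0281
grip_force: 30.0
```

Run:
```python
from h import *
to(.546,.0405,.097)
p0=observe()['eef_pos'];t0=0
# knob centre path: r=(-.185,.046) about hinge
for t in np.arange(0,.66,.05):
    c,s=np.cos(t),np.sin(t); print(round(t,2),'x(ex)',round((-.185*c+.046*s+.185)/.08,3),'z',round(-(.185*s+.046*c-.046)/.08,3))
```

```text
t 12.375 pos [0.5463 0.0401 0.0983] units [-0.003 -0.005  0.017] yaw units to go 0.0003 F [-1.1 -5.   1.7] gap 0.0281 grip 30.0
0.0 x(ex) 0.0 z -0.0
0.05 x(ex) 0.032 z -0.115
0.1 x(ex) 0.069 z -0.228
0.15 x(ex) 0.112 z -0.339
0.2 x(ex) 0.16 z -0.448
0.25 x(ex) 0.214 z -0.554
0.3 x(ex) 0.273 z -0.658
0.35 x(ex) 0.337 z -0.758
0.4 x(ex) 0.406 z -0.855
0.45 x(ex) 0.48 z -0.949
0.5 x(ex) 0.559 z -1.038
0.55 x(ex) 0.642 z -1.124
0.6 x(ex) 0.729 z -1.205
0.65 x(ex) 0.82 z -1.282
```

Call:
play_rows --deltas '[{"x": 0.032,"y": 0,"z": -0.115,"yaw": 0,"gripper": -1},{"x": 0.037,"y": 0,"z": -0.113,"yaw": 0,"gripper": -1},{"x": 0.043,"y": 0,"z": -0.111,"yaw": 0,"gripper": -1},{"x": 0.048,"y": 0,"z": -0.109,"yaw": 0,"gripper": -1},{"x": 0,"y": 0,"z": 0,"yaw": 0,"gripper": -1},{"x": 0,"y": 0,"z": 0,"yaw": 0,"gripper": -1}]'

```text
time_s: 13.12
eef_pos: [0.5581, 0.0407, 0.133]
eef_rot: [3.14, 0.072, -0.003]
force: [1.3, -4.7, -10.5]
finger_gap: 0.0279
grip_force: 30.0
```

Call:
play_rows --deltas '[{"x": 0.054,"y": 0,"z": -0.106,"yaw": 0,"gripper": -1},{"x": 0.059,"y": 0,"z": -0.104,"yaw": 0,"gripper": -1},{"x": 0.064,"y": 0,"z": -0.1,"yaw": 0,"gripper": -1},{"x": 0.069,"y": 0,"z": -0.097,"yaw": 0,"gripper": -1},{"x": 0.074,"y": 0,"z": -0.094,"yaw": 0,"gripper": -1},{"x": 0.079,"y": 0,"z": -0.089,"yaw": 0,"gripper": -1},{"x": 0,"y": 0,"z": 0,"yaw": 0,"gripper": -1},{"x": 0,"y": 0,"z": 0,"yaw": 0,"gripper": -1}]'

```text
time_s: 14.12
eef_pos: [0.5883, 0.0421, 0.1795]
eef_rot: [3.139, 0.073, -0.009]
force: [-2.7, -5.1, -11.5]
finger_gap: 0.0276
grip_force: 30.0
```

```bash
cat > m.py <<'E'
from h import *
import sys
from scipy.optimize import brentq
ex=np.array([.99897,.0453,0]);ey=np.array([-.0453,.99897,0])
o=observe();p=o['eef_pos'];ax,az=p@ex-.7323,p[2]+.0188-.07
print('pos',p.round(4),'F',o['force'].round(1),'gap',o['finger_gap'],'lid angle from TCP',np.arctan2(az,-ax)-np.arctan2(.046,.185),'r',np.hypot(ax,az),'vs',np.hypot(.185,.046))
for n in('scene','top'):
    im,d=capture(n);cv2.imwrite(f'pics/{n}_{sys.argv[1]}.png',im);np.save(f'{n}_{sys.argv[1]}.npy',d)
    P=pts(n,d);a,b,z=-(P@ex-.7323),P@ey-.0163,P[...,2]-.07
    m=(abs(b)<.09)&(a>.02)&(a<.24)&(z>.008)&(abs(z-a*.65)<.03)
    c=im.min(2)>100 if n=='top' else im.min(2)>110
    m&=c
    p0,v=line(np.c_[a[m],z[m]]);th=np.arctan2(v[1],v[0]);print(n,'lid top',m.sum(),th,'offset at hinge',p0[1]-p0[0]*v[1]/v[0],np.median(np.arctan2(z[m],a[m])))
E
python3 m.py a; python3 -c "
import cv2
s=cv2.imread('pics/scene_a.png');cv2.imwrite('pics/c4.png',cv2.resize(s[190:350,250:400],(562,600),interpolation=cv2.INTER_CUBIC))"
```

```text
pos [0.5883 0.0421 0.1795] F [ -2.7  -5.1 -11.5] gap 0.027644058482067236 lid angle from TCP 0.4885903016210282 r 0.1918450753423036 vs 0.19063315556324403
scene lid top 5999 0.46676168 offset at hinge 0.0061101913 0.5137519902561595
top lid top 283 0.4638156 offset at hinge 0.0064573493 0.5336571425734742
```

View pics/c4.png

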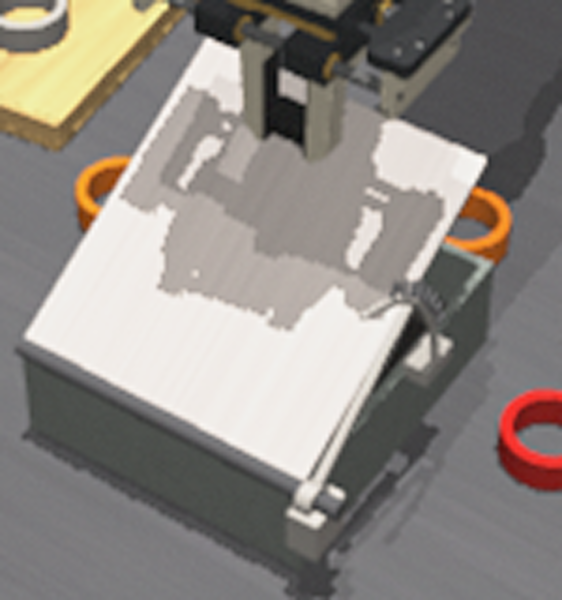

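The crop shows the lid raised by the knob, its side edge lying slightly below the index arm, which runs from (305,495) to (405,305). I measure both angles more carefully from averaged depth.

```bash
cat > m2.py <<'E'
from h import *
ex=np.array([.99897,.0453,0]);ey=np.array([-.0453,.99897,0])
F=[capture('scene') for _ in range(8)];d=np.median([f[1] for f in F],0);im=F[0][0]
P=pts('scene',d);A,B,Z=-(P@ex-.7323),P@ey-.0163,P[...,2]-.07
m=(abs(B)<.085)&(A>.03)&(A<.22)&(Z>.008)&(im.min(2)>110)&(abs(Z-.006-A*np.tan(.56))<.03)
p,v=line(np.c_[A[m],Z[m]]);print('lid',np.arctan2(v[1],v[0]),'off*cos(=.006)',(p[1]-p[0]*v[1]/v[0])*v[0])
k=(B>.1025)&(B<.112)&(A>.03)&(A<.11)&(np.hypot(A,Z)<.118)&(abs(Z-A*np.tan(.6))<.012)
p,v=line(np.c_[A[k],Z[k]]);print('bar depth',k.sum(),np.arctan2(v[1],v[0]),'off',(p[1]-p[0]*v[1]/v[0])*v[0],'centroid angle -3mm/0mm',np.arctan2(p[1]-.003*v[0],p[0]+.003*v[1]),np.arctan2(p[1],p[0]),'B',B[k].mean())
f,cx,cy,Rm,t=cam('scene');o=-Rm.T@t
q=[]
for r in np.unique(np.nonzero(k)[0]):
    u=np.nonzero(k[r])[0]
    if len(u)<2: continue
    ray=Rm.T@np.array([(u.mean()-cx)/f,(r-cy)/f,1]);s=(.107+.0163-o@ey)/(ray@ey);w=o+s*ray;q.append((-(w@ex-.7323),w[2]-.07,len(u)))
q=np.array(q);p,v=line(q[:,:2]);print('bar rays',np.arctan2(v[1],v[0]),'off',(p[1]-p[0]*v[1]/v[0])*v[0],np.arctan2(p[1],p[0]),q[::5].round(4).tolist())
to(0,0,0)
vis=cv2.resize(im[190:350,250:400],(562,600),interpolation=cv2.INTER_CUBIC);km=cv2.resize(k[190:350,250:400].astype(np.uint8),(562,600),interpolation=cv2.INTER_NEAREST)
cnt=cv2.findContours(km,0,2)[0];cv2.drawContours(vis,cnt,-1,(0,0,255),1);cv2.imwrite('pics/c5.png',vis)
E
python3 m2.py
```

```text
lid 0.46612749 off*cos(=.006) 0.005418031
bar depth 136 0.5957685 off 0.0051050936 centroid angle -3mm/0mm 0.6258613 0.66863966 B 0.10752591164912571
bar rays 0.61001825 off 0.0020883493 0.6370298 [[0.093, 0.0717, 2.0], [0.0855, 0.0628, 4.0], [0.0781, 0.054, 4.0], [0.0663, 0.049, 4.0], [0.0567, 0.0421, 5.0], [0.0472, 0.0352, 4.0], [0.0356, 0.0303, 4.0]]
t 14.625 pos [0.5883 0.0421 0.1794] units [-7.358  0.181  2.285] yaw units to go 0.0004 F [ -2.5  -5.1 -11.1] gap 0.0278 grip 30.0
```

View pics/c5.png

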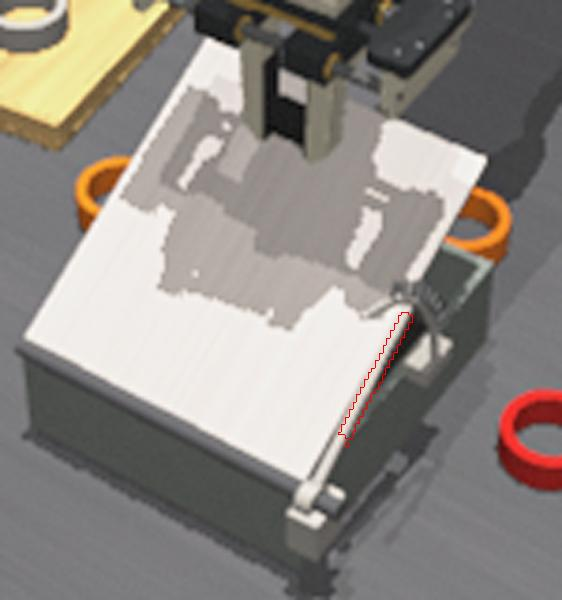

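The outline lies on the index arm, from (345,435) to (405,315). The lid is at about 0.466 and the index at about 0.61, so I raise it by 0.14 rad.

Call:
play_rows --deltas '[{"x": 0.075,"y": 0,"z": -0.084,"yaw": 0,"gripper": -1},{"x": 0.078,"y": 0,"z": -0.079,"yaw": 0,"gripper": -1},{"x": 0.081,"y": 0,"z": -0.074,"yaw": 0,"gripper": -1},{"x": 0,"y": 0,"z": 0,"yaw": 0,"gripper": -1},{"x": 0,"y": 0,"z": 0,"yaw": 0,"gripper": -1}]'

```text
time_s: 15.25
eef_pos: [0.607, 0.0429, 0.1981]
eef_rot: [3.139, 0.073, -0.01]
force: [-2.3, -6.3, -13.3]
finger_gap: 0.0277
grip_force: 30.0
```

```bash
python3 m2.py
python3 - <<'E'
import cv2
s=cv2.imread('pics/c5.png')
from h import *
im,d=capture('scene');cv2.imwrite('pics/scene_b.png',im)
cv2.imwrite('pics/c6.png',cv2.resize(im[230:330,310:400],(540,600),interpolation=cv2.INTER_CUBIC))
E
```

```text
lid 0.59754175 off*cos(=.006) 0.0055680755
bar depth 135 0.58296585 off 0.0061180275 centroid angle -3mm/0mm 0.61653847 0.64876986 B 0.10751173918246627
bar rays 0.61001825 off 0.0020883493 0.6370298 [[0.093, 0.0717, 2.0], [0.0855, 0.0628, 4.0], [0.0781, 0.054, 4.0], [0.0663, 0.049, 4.0], [0.0567, 0.0421, 5.0], [0.0472, 0.0352, 4.0], [0.0356, 0.0303, 4.0]]
t 15.65 pos [0.607  0.0429 0.1981] units [-7.589  0.18   2.522] yaw units to go 0.0004 F [ -1.5  -5.7 -14.1] gap 0.0279 grip 30.0
```

View pics/c6.png

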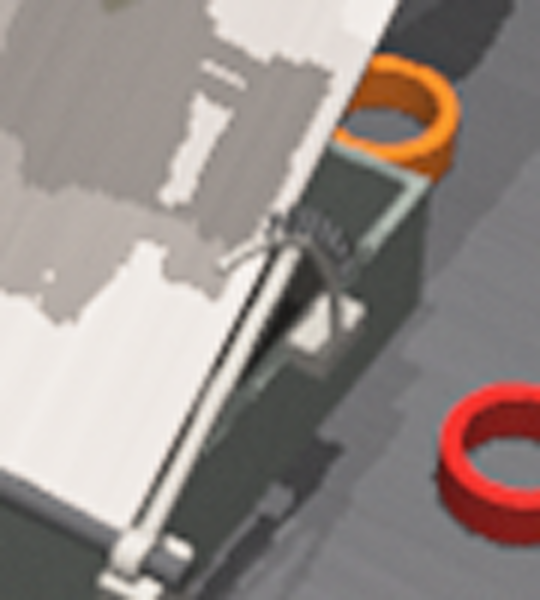

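The crop shows the lid's edge as a thin dark line just left of the bar, from about (145,510) to (270,260). The bar runs from (150,530) to (290,250), and the two are almost parallel. I compare the lines at sub-pixel level.

```bash
cat > m3.py <<'E'
from h import *
ex=np.array([.99897,.0453,0]);ey=np.array([-.0453,.99897,0])
f,cx,cy,Rm,t=cam('scene');o=-Rm.T@t
def cast(u,v,b):
    ray=Rm.T@np.array([(u-cx)/f,(v-cy)/f,1]);s=(b+.0163-o@ey)/(ray@ey);w=o+s*ray;return -(w@ex-.7323),w[2]-.07
g=np.mean([capture('scene')[0].mean(2) for _ in range(6)],0)
E={'lidtop':[], 'barL':[], 'barR':[]}
for r in range(278,312):
    uc=332.5+(319-r)*(357.8-332.5)/(319-272)   # bar centre guess
    u=np.arange(int(uc)-10,int(uc)+11);w=g[r,u]
    if r%8==0: print(r,u[0],w.round().astype(int).tolist())
    j=int(np.argmax(np.where(abs(u-uc)<3,w,0)))
    def cr(i,st):   # sub-pixel half level going from bright i in direction st
        k=i
        while 0<k<20 and not(w[k+st]>w[k] and w[k]<w[i]-25): 
            k+=st
        h=(w[i]+w[k])/2;q=i
        while w[q]>h and q!=k:q+=st
        return u[q]-st*(h-w[q])/(w[q-st]-w[q]+1e-9),k
    a,k=cr(j,-1);E['barL'].append(cast(a,r,.104))
    i=k
    l=w[max(0,k-5):k].max();h=(l+w[k])/2
    while i>0 and w[i]<h:i-=1
    E['lidtop'].append(cast(u[i]+(w[i]-h)/(w[i]-w[i+1]+1e-9),r,.100))
    low=w[j:j+7].min();h=(w[j]+low)/2;q=j
    while w[q]>h:q+=1
    E['barR'].append(cast(u[q]-(h-w[q])/(w[q-1]-w[q]+1e-9),r,.110))
for n,x in E.items():
    p,v=line(x);v=v*np.sign(v[0]);dv=np.array(x)-p;print(n,'angle',np.arctan2(v[1],v[0]).round(4),'perp offset mm',((p[1]*v[0]-p[0]*v[1])*1e3).round(2),'rms mm',(np.std(dv@[-v[1],v[0]])*1e3).round(2))
E
python3 m3.py
```

```text
280 343 [235, 229, 216, 227, 239, 238, 236, 191, 47, 134, 220, 222, 169, 78, 34, 36, 42, 48, 78, 141, 202]
288 339 [232, 233, 234, 235, 235, 235, 234, 183, 60, 160, 229, 221, 174, 64, 35, 56, 85, 97, 100, 103, 102]
296 334 [233, 232, 233, 234, 234, 234, 235, 231, 178, 127, 197, 226, 211, 142, 88, 93, 93, 94, 92, 71, 74]
304 330 [233, 232, 233, 234, 235, 234, 236, 230, 160, 87, 178, 228, 209, 142, 103, 89, 71, 73, 73, 72, 73]
lidtop angle 0.608 perp offset mm 7.62 rms mm 0.67
barL angle 0.6052 perp offset mm 8.73 rms mm 0.6
barR angle 0.575 perp offset mm 9.26 rms mm 0.64
```

Run:
```python
from h import *
ex=np.array([.99897,.0453,0]);ey=np.array([-.0453,.99897,0]);th=.5975
for n in('scene','top'):
    F=[capture(n) for _ in range(12)];D=np.array([f[1] for f in F]);d=np.median(D,0);np.save(n+'_d.npy',d);g=F[0][0].mean(2)
    P=pts(n,d);A,B,Z=-(P@ex-.7323),P@ey-.0163,P[...,2]-.07
    X=A*np.cos(th)+Z*np.sin(th);N=-A*np.sin(th)+Z*np.cos(th)
    if n=='scene':
        print('noise',np.std(D[:,290,340]))
        for r in(270,276,282,288,294,300,306,312):
            uc=332.5+(319-r)*(357.8-332.5)/47;us=range(int(uc)-6,int(uc)+6)
            print(r,us[0],' '.join(f'{X[r,u]*1e3:.0f}/{B[r,u]*1e3:.0f}/{N[r,u]*1e3:.1f}' for u in us))
    else:
        for r in range(186,252,6):
            us=range(234,250);print(r,' '.join(f'{X[r,u]*1e3:.0f}/{B[r,u]*1e3:.0f}/{N[r,u]*1e3:.1f}/{g[r,u]:.0f}' for u in us))
```

```text
noise 0.0023315507
270 352 113/111/57.1 114/112/55.2 115/113/52.7 116/115/51.3 118/114/44.1 119/114/38.8 120/115/35.5 122/115/28.9 123/115/23.6 125/115/18.4 144/57/-152.8 129/113/0.4
276 349 104/92/4.2 105/94/5.3 106/97/5.8 107/99/5.6 108/100/3.1 122/52/-137.5 109/105/6.4 110/107/6.0 111/108/4.9 112/110/4.3 127/62/-141.1 128/64/-141.5
282 346 89/93/6.2 90/95/5.0 91/97/5.3 92/99/6.8 93/100/3.2 105/56/-125.6 95/105/5.5 96/106/3.0 97/109/5.1 98/110/2.3 110/66/-127.8 111/67/-130.8
288 343 75/93/6.3 76/95/6.9 77/96/4.1 78/99/5.7 79/100/2.0 88/60/-115.0 81/105/5.5 82/107/7.1 83/108/4.1 84/110/4.6 93/70/-117.1 95/72/-118.9
294 339 60/91/5.1 61/93/5.5 62/95/5.2 63/97/6.6 64/99/6.0 65/100/1.6 72/67/-95.5 67/105/6.7 68/107/4.7 69/109/4.8 70/110/3.1 77/74/-105.7
300 336 46/92/6.8 47/94/6.4 48/95/4.2 49/97/5.9 50/99/4.2 51/99/-0.1 56/69/-91.4 53/105/6.0 54/107/5.4 54/109/5.4 56/110/1.9 59/97/-39.4
306 333 32/91/5.3 33/93/4.2 34/95/5.9 35/97/4.7 36/99/5.1 37/100/1.1 40/73/-80.5 38/105/5.1 39/108/7.3 40/109/4.6 41/110/2.0 44/100/-33.6
312 330 18/91/4.6 19/93/5.5 20/95/5.0 21/98/5.8 22/99/3.8 23/10
[... 2312 characters left out ...]
6 259/79/133.2/54 259/78/133.1/49 258/76/132.2/50 259/75/132.6/47 259/73/132.4/91 451/38/340.7/122 458/36/348.4/72 463/34/354.2/80 466/33/357.8/85 469/31/360.6/94 471/30/363.0/92
240 266/86/128.3/52 266/85/127.6/62 266/83/127.5/93 265/82/126.5/103 264/81/126.1/101 266/79/127.6/56 266/78/127.3/56 266/76/127.3/50 266/75/127.6/49 266/73/127.6/49 266/72/127.5/55 467/35/350.2/73 472/33/356.1/79 475/32/359.8/82 478/30/362.6/86 481/29/365.5/95
246 273/86/122.9/51 273/85/122.6/47 273/83/123.1/48 273/82/122.8/50 273/81/123.0/44 273/79/122.7/44 273/78/122.8/45 273/76/122.5/44 273/75/122.6/43 273/74/121.9/40 274/72/123.8/50 476/34/352.1/75 481/33/357.9/79 484/31/361.2/85 486/30/363.8/88 488/29/366.5/92
```

In the lid's frame, the bar's top face sits at a constant height of about 5.4 mm along its whole length. The lid's own top face is at about 5.5 mm, and the image edge angles agree (0.608 for the lid, 0.605 for the bar). The lid is in line with the index arm and held steady, so I hand in.

```bash
python3 -c "
from h import *
to(.607,.0429,.1981); print(hand_in())"
```

```text
t 17.2 pos [0.607  0.0429 0.1981] units [ 0.     0.    -0.001] yaw units to go 0.0004 F [ -2.2  -4.7 -13.7] gap 0.0277 grip 30.0
the job is handed in; nothing more can be done
None
```

I handed the job in at 17.2 s: the steel ring lies flat in the tray, and the arm is holding the lid by its knob at about 0.60 rad, in line with the index arm to within about 0.01 rad by my measurements; the hand-in gave no verdict.

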